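# Close up the loaded test cell

### The job

Two open test cells stand on the bench, each with its tray drawn out and its lid up. Using only the fingertips, push the tray that carries the copper plate fully home into its cell, and then push that cell's lid down until it is fully shut. Do not pick anything up; leave the copper plate lying in its tray, and leave the other cell and everything else on the bench as they are.

Things in the scene. Friction and masses are not known exactly. Their poses are not given: they have to be found in the camera images.
- cell: The loaded test cell, fixed, on the left or the right. Black bed 12 mm thick, 114 mm wide, x -170 to +75 mm; on it two pale side walls (8 mm thick, 94 mm apart inside, x -65 to +65 mm) and a grey back wall, tops 90 mm above the bench; front and top open. Origin on the bench, midway between the walls; x points from the open front (robot side) to the back wall, z up
- tray: White tray of the loaded cell, loose, 0.25 to 0.5 kg, sliding by friction on the bed between the side walls, 2 mm play each side. Axes as the cell's. Origin on its underside, 75 mm behind its front panel's front face; home, it is 12 mm above the cell's origin and the panel's back touches the walls' front ends. Starts 40 to 75 mm out towards the robot (-x)
- tray_front (a point): Centre of the front face of the tray's flat front panel, 35 mm above the tray's underside. The panel is 110 mm wide, 10 mm thick and upright, from 1 to 68 mm above the underside (top 80 mm above the bench)
- plate_center (a point): Centre of the loose copper plate, 70 x 60 x 5 mm, 0.17 kg, lying flat in the tray (tray floor 6 mm thick, tray rims 26 mm high)
- lid (a joint): Angle of the loaded cell's lid in rad: 0 shut and level, 1.0 to 1.3 at the start, at most 1.5. The stiff hinge holds the lid wherever it is left; about 2 to 3 N at the free edge moves it. Raised, it leans towards the robot over the cell, its outer face to the back and up
- lid_hinge (a point): Middle of that lid's hinge line, on the top of the cell's back wall: 65 mm along the cell's x from its origin, 91 mm above the bench. The line runs along the cell's y
- lid_edge (a point): Middle of that lid's free edge, on the outer face (upper when shut), 152 mm from the hinge. The lid is a grey sheet 110 mm wide, 8 mm thick, its inner face passing through the hinge line. At the free edge a lip 6 mm thick, reaching 16 mm below the inner face, hangs 12 mm in front of the tray's panel when shut
- spare_cell: The other cell, the same in shape, whose tray is empty: leave alone. Origin and axes as for the loaded cell
- spare_tray: Empty tray of the other cell, like the first: leave alone
- spare_lid (a joint): Lid angle of the other cell (0 shut): leave alone
- spare_lid_edge (a point): Free edge of the other cell's lid
- heatsink: Finned aluminium heat sink, 50 x 40 x 30 mm, loose, between the cells. Origin under its centre
- jar: Small jar, 44 mm across, 65 mm high, loose, between the cells. Origin under its centre
- collar: Brass collar, 44 mm across, 30 mm high, loose, in front of the gap between the cells. Origin under its centre
- screwdriver: Screwdriver lying on the bench, right of the cells
- beaker: Glass beaker, 70 mm across, 85 mm high, left of the cells. Origin under its centre
- wrench: Wrench lying on the bench, left of the cells
- block: Plywood block, 70 x 50 x 40 mm, right of the cells. Origin under its centre
Mind the look-alikes: they are no part of the job. Leave any pink look-alike of the tray alone.

How it is judged:
By the outcome, as a careful person would: the job done as asked, in the order asked, and still so for the second after the job is handed in, with the robot touching nothing.
It also fails if it takes over 51 s, if anything falls off the work surface, if the arm or the gripper's body presses on something with over 40 N, if the wrist force passes 120 N, or if a joint passes its speed limit or range.

### The arm

A 6-joint arm with a two-finger parallel gripper is mounted at the origin on the work surface. World frame = base frame: x ahead of the robot, y to its left, z up, the work surface at z = 0. Lengths are in m, angles in rad, forces in N, time in s.
With the tool pointing down it reaches from about 0.3 to 1 m from the base axis. Payload 5.1 kg.
Tool frame: the origin (TCP) lies on the front face of the gripper's body, between the roots of the fingers; the fingertips stand 78 mm ahead of it and the grasp point (between the pads) lies 59 mm ahead of it; y points along the fingers, x is the direction in which the jaws open and shut, and the axes are right-handed (so a half turn about y gives the same grasp; the last joint's range is limited). The gripper opens to 95 mm and grips with 3 to 60 N. Pads are 20 mm wide; open, the fingers measure 119 mm over their backs; the gripper's body (75 mm by 180 mm) begins 59 mm behind the grasp point.
Start: joints at [-1.203, 0.124, 1.65, -0, 1.367, -0.083], TCP at [0.283, -0.585, 0.292] pointing down, gripper open.
Joint ranges: [-2.61, 2.61], [-1.02, 2.33], [0.03, 2.71], [-1.35, 4.49], [0.32, 2.68], [-2.91, 2.91]. Speed limits (rad/s): [2.57, 2.57, 3.14, 3.14, 3.14, 3.14].

### API

Orientations are given as a 3x3 rotation matrix whose columns are the frame's x, y, z axes.
In Python, from station import robot, optics gives the robot as it stands.
- The arm moves only by the shell command python3 -m handwheel 'ROWS' [FORCE]. ROWS is JSON, a list of rows, each a list of 7 numbers: the finger opening in mm, from 0 to 95.1, then the shift along the tool's x, y, z in mm, then the turn, a rotation vector about the tool's x, y, z in rad. In form: [[hand, dx, dy, dz, ax, ay, az], ...]. A call has 1 to 20 rows; each row is the pose to reach, as a shift and turn from the pose commanded when the call began, along the tool's axes at that moment; what a row does not reach only later rows make up. A row lasts 1/8 s, in which the tool goes at most 62.5 mm and 10.7 degrees, less where a joint would pass 70% of its speed; a pose out of reach is approached as far as the arm can. A call with a gripper value outside its range is refused whole. The fingers move at their own pace and stop on an object; FORCE is the grip in N (left out, the last holds). Time passes only in rows, so rows that repeat a pose let the fingers close. It gives the time, the measured TCP pose, the force and the opening at its end, in the units of the state.
- robot.observe(): the state, without advancing time (a new reading comes with each control period).
- optics.grab_frame(name): name is "side" or "top"; returns the picture (384x512x3 uint8, blue, green, red); there is no depth.
- optics.camera_info(name): a dict with "K" (3x3 intrinsics, pixels), "R" (3x3) and "t" (3): a world point X has camera coordinates R X + t. Camera axes: x right, y down, z forward; pixel columns grow to the right and rows downward; lengths in m; the calibration is good to about 2 mm. A picture is of the moment at which its call begins. camera_info takes no time and is no camera call.
- robot.close_job(): hands the job in, once; it reports no verdict.
The state is a dict: "clock": time; "q": joint angles; "dq": joint speeds; "tau": joint torques, N m; "position": TCP position; "tcp_rot": TCP orientation; "force": force on the tool from outside, world axes, zero at the start; "moment": the same for the moment, N m; "gripper_width": finger opening in m.
Only numpy, scipy, OpenCV 4.12 (cv2) and the standard library are available. Lean on these libraries where they do the work, as an engineer would, in place of code of your own. Each camera call takes 0.05 s, during which the arm holds its last target. There are 200 camera calls.

## Working session

There is one attempt and no reset: what is moved stays moved. The work goes in short steps, Python scripts to look and compute and a shell command to move; the robot and the scene stay as the last step left them, time stands still between calls to the robot, and variables do not carry over. Pictures are saved under pics/ and viewed, about 8 in all and at most 12, crops included, and the job is handed in when it is done.

```bash
mkdir -p pics
python3 - <<'E'
from station import robot, optics
import cv2,numpy as np
for n in("top","side"):
    cv2.imwrite(f"pics/{n}0.png",optics.grab_frame(n)); c=optics.camera_info(n)
    print(n,np.round(c["K"],1).tolist(),np.round(c["R"],3).tolist(),np.round(c["t"],3), np.round(-c["R"].T@c["t"],3))
s=robot.observe();print(s["clock"],s["position"],np.round(s["tcp_rot"],3).tolist(),s["force"])
E
```

```text
top [[347.0, 0.0, 258.0], [0.0, 347.0, 188.1], [0.0, 0.0, 1.0]] [[-0.02, -1.0, -0.018], [-0.994, 0.022, -0.107], [0.108, 0.016, -0.994]] [0.03  0.441 1.24 ] [0.305 0.    1.281]
side [[413.9, 0.0, 257.5], [0.0, 413.9, 196.6], [0.0, 0.0, 1.0]] [[-0.97, -0.243, -0.013], [-0.165, 0.694, -0.701], [0.179, -0.678, -0.713]] [0.444 0.138 1.474] [0.19  1.011 1.154]
0.1 [ 0.28299555 -0.5846787   0.29112221] [[0.436, -0.001, 0.9], [-0.9, 0.002, 0.436], [-0.002, -1.0, 0.0]] [-0.86360914  0.28957752  0.24886514]
```

View pics/top0.png

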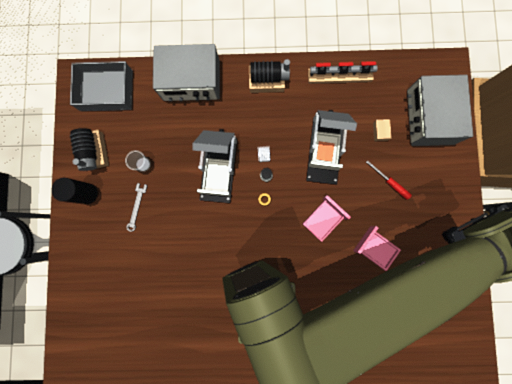

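View pics/side0.png

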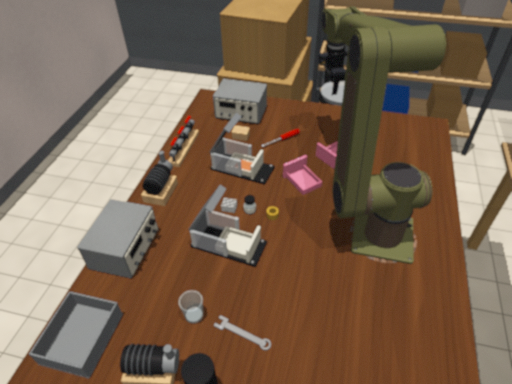

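Candidates for the wanted tray: white tray with the copper plate at top (325,155); empty white tray (215,178); pink look-alikes (325,218) and (379,249). I choose the right cell and check it in a crop.

Run:
```python
import cv2,numpy as np
t=cv2.imread("pics/top0.png")[95:195,290:370]; s=cv2.imread("pics/side0.png")[105:190,200:285]
a=cv2.resize(t,(400,500),interpolation=cv2.INTER_CUBIC); b=cv2.resize(s,(400,400),interpolation=cv2.INTER_CUBIC)
b=cv2.copyMakeBorder(b,0,100,0,0,cv2.BORDER_CONSTANT)
cv2.imwrite("pics/crop0.png",np.hstack([a,b]))
```

```text
(no output)
```

View pics/crop0.png

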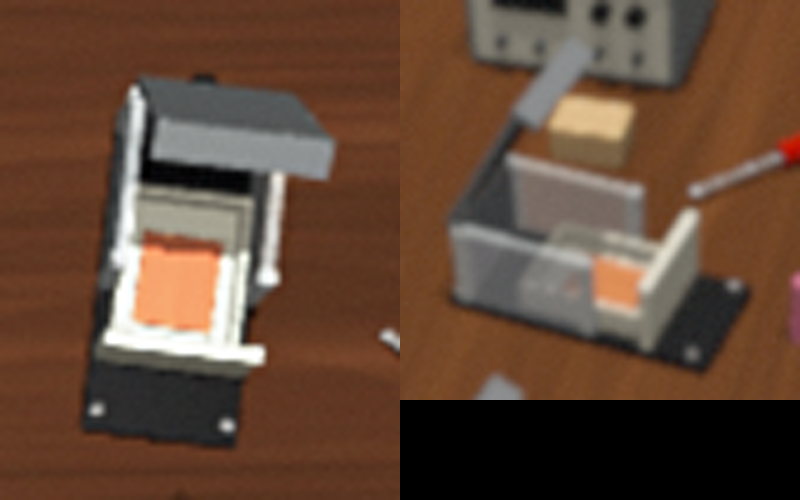

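The crop shows the right cell with the copper plate in a white tray: top view bed front corners near (306,181) and (337,184), panel near (327,166), raised lid edge near (338,121). The choice is confirmed.

```bash
cat > h.py <<'E'
from station import robot, optics
import numpy as np,cv2
def ray(n,u,v):
    c=optics.camera_info(n);d=c["R"].T@np.linalg.solve(c["K"],[u,v,1]);return -c["R"].T@c["t"],d
def onz(n,u,v,z):
    o,d=ray(n,u,v);return o+d*(z-o[2])/d[2]
def tri(a,b):
    (o,d),(p,e)=ray("top",*a),ray("side",*b)
    M=np.stack([d,-e],1);k=np.linalg.lstsq(M,p-o,rcond=None)[0]
    return (o+k[0]*d+p+k[1]*e)/2,np.linalg.norm(o+k[0]*d-p-k[1]*e)
T=lambda x,y:(290+x/5-.4,95+y/5-.4)
S=lambda x,y:(200+x*85/400-.4,105+y*85/400-.4)
E
python3 - <<'E'
from h import *
np.set_printoptions(precision=4,suppress=True)
P=lambda x,y,z:onz("top",*T(x,y),z)
bl,br=P(82,430,.012),P(235,445,.012);print("bed",bl,br,np.linalg.norm(bl-br))
wl,wr=P(122,262,.09),P(270,280,.09);print("walls",wl,wr,np.linalg.norm(wl-wr))
pl,pr=P(107,351,.08),P(263,364,.08);print("panel",pl,pr,np.linalg.norm(pl-pr))
# side view points
for nm,x,y,z in(("bed front near",705,370,.012),("bed front far",748,290,.012),("panel top near front",655,295,.08),("panel top far front",698,212,.08),("wall front near",592,262,.09),("wall front far",642,190,.09)):
    print(nm,onz("side",*S(x-400,y),z))
y=(br-bl)[:2]; 
for l,r in((bl,br),(wl,wr),(pl,pr)):
    d=(l-r)[:2]; print("yaw",np.degrees(np.arctan2(-d[0],d[1])))
im=cv2.imread("pics/top0.png");hsv=cv2.cvtColor(im,cv2.COLOR_BGR2HSV)
m=cv2.inRange(hsv,(3,120,150),(18,255,255));m[:130]=0;m[185:]=0;m[:,:300]=0;m[:,350:]=0
c=cv2.moments(m,True);print("plate",onz("top",c["m10"]/c["m00"],c["m01"]/c["m00"],.023))
for nm,a,b in(("lidL",(150,120),(545,125)),("lidR",(335,140),(592,45))):
    print(nm,*tri(T(*a),S(b[0]-400,b[1])))
for nm,a,v in (("spare panel",None,None),):pass
s=robot.observe();print(s["position"],s["clock"])
E
```

```text
bed [ 0.4668 -0.1561  0.012 ] [ 0.4533 -0.2677  0.012 ] 0.11236846516831495
walls [ 0.5743 -0.1784  0.09  ] [ 0.5591 -0.2805  0.09  ] 0.10323089112791681
panel [ 0.5135 -0.1671  0.08  ] [ 0.5018 -0.2753  0.08  ] 0.1087855715576989
bed front near [ 0.4679 -0.1521  0.012 ]
bed front far [ 0.4546 -0.2606  0.012 ]
panel top near front [ 0.5126 -0.1611  0.08  ]
panel top far front [ 0.5033 -0.2749  0.08  ]
wall front near [ 0.5715 -0.1784  0.09  ]
wall front far [ 0.5551 -0.2813  0.09  ]
yaw -6.934024540855432
yaw -8.468598263606783
yaw -6.162078214628293
plate [ 0.5698 -0.2275  0.023 ]
lidL [ 0.6183 -0.1794  0.2275] 0.02778137265258869
lidR [ 0.6072 -0.2928  0.2276] 0.019112908953282066
[ 0.283  -0.5847  0.2911] 0.1
```

```bash
cat >> h.py <<'E'
from scipy.spatial.transform import Rotation as Ro
yaw=np.radians(-7.5); CX=np.array([np.cos(yaw),np.sin(yaw),0]);CY=np.array([-CX[1],CX[0],0]);O=np.array([.629,-.234,0])
def row(tipc,tilt):
    """row for tip centre (cell coords, mm) from present pose"""
    s=robot.observe();t=np.radians(tilt)
    y=np.array([0,0,-1])*np.cos(t)+CX*np.sin(t);x=-CY;R=np.stack([x,y,np.cross(x,y)],1)
    c=np.array(tipc)/1000;p=O+c[0]*CX+c[1]*CY+[0,0,c[2]]-.078*y
    R0=np.array(s["tcp_rot"]);d=R0.T@(p-s["position"])*1000
    print(np.round(d,1),np.round(Ro.from_matrix(R0.T@R).as_rotvec(),3),"world",p)
def st():
    s=robot.observe();R0=np.array(s["tcp_rot"]);tip=s["position"]+.078*R0[:,1]-O
    print("t",round(s["clock"],2),"tip_c",np.round([tip@CX*1000,tip@CY*1000,tip[2]*1000],1),"F",np.round(s["force"],1),s["gripper_width"])
E
python3 - <<'E'
from h import *
st();row((-165,0,150),15);row((-165,0,45),15)
E
```

```text
t 0.1 tip_c [-297.3 -392.7  213.1] F [-0.9  0.3  0.2] 0.09508615353460408
[-266.5   66.3  309.5] [ 0.255  0.578 -0.078] world [ 0.44539642 -0.20982813  0.22534221]
[-266.3  171.3  309.5] [ 0.255  0.578 -0.078] world [ 0.44539642 -0.20982813  0.12034221]
```

```bash
python3 -m handwheel '[[40,-130,30,150,0.128,0.289,-0.039],[40,-266,66,310,0.255,0.578,-0.078],[40,-266,66,310,0.255,0.578,-0.078],[40,-266,66,310,0.255,0.578,-0.078],[40,-266,66,310,0.255,0.578,-0.078],[40,-266,66,310,0.255,0.578,-0.078],[40,-266,66,310,0.255,0.578,-0.078],[40,-266,66,310,0.255,0.578,-0.078],[40,-266,66,310,0.255,0.578,-0.078],[40,-266,66,310,0.255,0.578,-0.078]]' 20
python3 - <<'E'
from h import *
st();row((-165,0,45),15)
for n in("top","side"): cv2.imwrite(f"pics/{n}1.png",optics.grab_frame(n))
a=cv2.imread("pics/top1.png")[95:215,270:390];b=cv2.imread("pics/side1.png")[80:200,190:310]
cv2.imwrite("pics/c1.png",cv2.resize(np.hstack([a,b]),(800,400),interpolation=cv2.INTER_CUBIC))
E
```

```text
clock: 1.35
position: [0.4461, -0.2118, 0.2265]
tcp_rot: [[-0.132, 0.258, 0.957], [-0.991, -0.036, -0.127], [0.002, -0.966, 0.26]]
force: [-0.4, 0.8, -0.2]
gripper_width: 0.04
t 1.35 tip_c [-164.    -2.   151.2] F [-0.4  0.8 -0.2] 0.039968570982604014
[ -2.  102.3 -28.5] [-0.001 -0.001  0.002] world [ 0.44539642 -0.20982813  0.12034221]
```

View pics/c1.png

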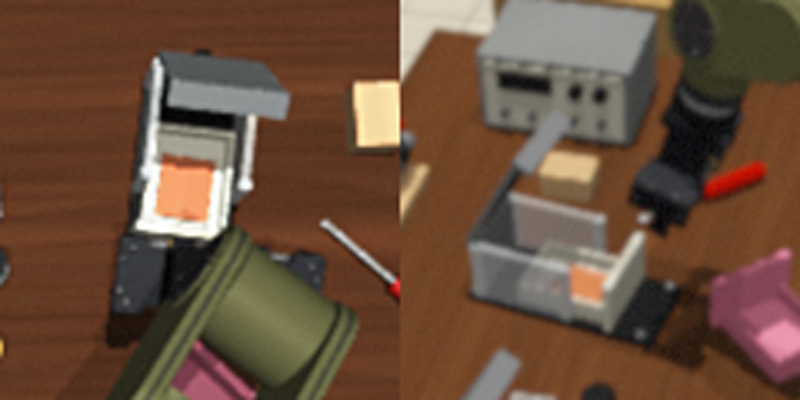

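The crop shows the gripper standing in front of the panel, above the bed, with its fingers straddling the tray centre. Now I lower it and advance.

```bash
python3 -m handwheel '[[40,-2,50,-14,0,0,0],[40,-2,102,-28,0,0,0],[40,-2,102,-28,0,0,0],[40,-2,105,-18,0,0,0],[40,-2,107,-9,0,0,0],[40,-2,108,-5,0,0,0],[40,-2,109,-2,0,0,0],[40,-2,110,1,0,0,0],[40,-2,110,1,0,0,0]]'; python3 -c "from h import *;st()"
```

```text
clock: 2.58
position: [0.4759, -0.2125, 0.1203]
tcp_rot: [[-0.13, 0.257, 0.957], [-0.991, -0.035, -0.125], [0.002, -0.966, 0.26]]
force: [-0.6, 0.1, 0.0]
gripper_width: 0.0402
t 2.58 tip_c [-134.3    1.2   44.9] F [-0.6  0.1  0. ] 0.04016169396838094
```

```bash
python3 -m handwheel '[[40,0,0.7,2.5,0,0,0],[40,0,1.3,5,0,0,0],[40,0,2,7.5,0,0,0],[40,0,2.7,10,0,0,0],[40,0,3.4,12.5,0,0,0],[40,0,4,15,0,0,0],[40,0,4.7,17.5,0,0,0],[40,0,5.4,20,0,0,0],[40,0,6,22.5,0,0,0],[40,0,6.7,25,0,0,0],[40,0,7.4,27.5,0,0,0],[40,0,8,30,0,0,0]]'; python3 -c "from h import *;st()"
```

```text
clock: 4.08
position: [0.5067, -0.2166, 0.1202]
tcp_rot: [[-0.13, 0.257, 0.957], [-0.991, -0.035, -0.126], [0.001, -0.966, 0.26]]
force: [-4.3, 1.0, -1.0]
gripper_width: 0.0401
t 4.08 tip_c [-103.2    1.2   44.9] F [-4.3  1.  -1. ] 0.04007373940229459
```

```bash
python3 -m handwheel '[[40,0,0.7,2.5,0,0,0],[40,0,1.3,5,0,0,0],[40,0,2,7.5,0,0,0],[40,0,2.7,10,0,0,0],[40,0,3.2,12,0,0,0]]'; python3 -c "from h import *;st()"; python3 -m handwheel '[[40,0,0.3,1,0,0,0],[40,0,0.5,2,0,0,0],[40,0,0.8,3,0,0,0]]'|grep force;  python3 -m handwheel '[[40,0,0.3,1,0,0,0],[40,0,0.5,2,0,0,0]]' | grep force; python3 -c "from h import *;st()"
```

```text
clock: 4.7
position: [0.5191, -0.2183, 0.1203]
tcp_rot: [[-0.13, 0.257, 0.957], [-0.991, -0.035, -0.126], [0.002, -0.966, 0.26]]
force: [-3.3, 0.3, -1.6]
gripper_width: 0.0402
t 4.7 tip_c [-90.7   1.1  45. ] F [-3.3  0.3 -1.6] 0.04022788456943288
force: [-2.2, 0.5, -1.1]
force: [-6.7, -1.0, 1.6]
t 5.33 tip_c [-86.1   1.1  44.9] F [-6.7 -1.   1.6] 0.03999684135511561
```

```bash
for i in 1 2 3; do python3 -m handwheel '[[40,0,0.3,1,0,0,0],[40,0,0.5,2,0,0,0]]' | grep -E "force|posi"; python3 -c "from h import *;st()"; done
```

```text
position: [0.5247, -0.219, 0.1201]
force: [-14.7, 1.4, 7.1]
t 5.58 tip_c [-85.4   1.2  44.7] F [-14.7   1.4   7.1] 0.040300682373174634
position: [0.5254, -0.2191, 0.12]
force: [-23.3, 2.5, 13.9]
t 5.83 tip_c [-85.1   1.2  44.5] F [-23.3   2.5  13.9] 0.04030265762817188
position: [0.526, -0.2192, 0.1201]
force: [-32.8, 2.5, 22.7]
t 6.08 tip_c [-84.8   1.2  44.5] F [-32.8   2.5  22.7] 0.04021146415849704
```

The force climbed steadily with the tip stopped at the predicted home position. I back off and look.

```bash
python3 -m handwheel '[[40,0,-5,-18,0,0,0],[40,0,-13,-48,0,0,0],[40,0,-16,-60,0,0,0],[40,0,-75,-44,0,0,0],[40,0,-135,-27,0,0,0],[40,0,-192,-12,0,0,0],[40,0,-220,-5,0,0,0],[40,0,-220,-5,0,0,0]]'|grep -E "force|clock"
python3 - <<'E'
from h import *
st()
for n in("top","side"): cv2.imwrite(f"pics/{n}2.png",optics.grab_frame(n))
a=cv2.imread("pics/top2.png")[95:195,290:370];b=cv2.imread("pics/side2.png")[105:205,200:280]
cv2.imwrite("pics/c2.png",cv2.resize(np.hstack([a,b]),(800,500),interpolation=cv2.INTER_CUBIC))
E
```

```text
clock: 7.08
force: [0.1, -0.1, 0.1]
t 7.08 tip_c [-139.2    0.6  261.2] F [ 0.1 -0.1  0.1] 0.03978656542350736
```

View pics/c2.png

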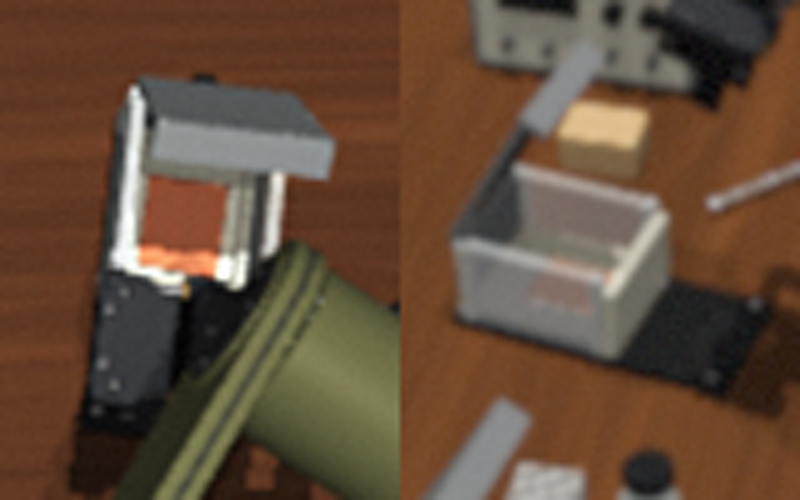

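Tray panel is flush with the wall fronts (side crop, near (640,280)) and the copper plate is still in the tray (top crop (185,215)). Next is the lid: go over it and come down behind its outer face.

```bash
python3 -c "
from h import *
row((-139,0,310),0);row((45,0,310),0);row((45,0,225),0)"
```

```text
[  1.7 -49.2  36.8] [-0.263  0.     0.001] world [ 0.49118916 -0.21585686  0.388     ]
[  1.8  -1.4 214.5] [-0.263  0.     0.001] world [ 0.67361502 -0.23987368  0.388     ]
[  1.7  80.7 192.4] [-0.263  0.     0.001] world [ 0.67361502 -0.23987368  0.303     ]
```

```bash
python3 -m handwheel '[[40,2,-49,37,-0.13,0,0],[40,2,-49,37,-0.263,0,0],[40,2,-49,37,-0.263,0,0],[40,2,-35,90,-0.263,0,0],[40,2,-20,145,-0.263,0,0],[40,2,-1,214,-0.263,0,0],[40,2,-1,214,-0.263,0,0],[40,2,-1,214,-0.263,0,0]]'|grep -E "force|clock"
python3 - <<'E'
from h import *
st()
for n in("top","side"): cv2.imwrite(f"pics/{n}3.png",optics.grab_frame(n))
b=cv2.imread("pics/side3.png")[75:195,180:300]
cv2.imwrite("pics/c3.png",cv2.resize(b,(500,500),interpolation=cv2.INTER_CUBIC))
row((45,0,225),0);row((30,0,217),0)
E
```

```text
clock: 8.18
force: [-0.3, 0.8, 0.2]
t 8.18 tip_c [ 43.8  -0.4 308. ] F [-0.3  0.8  0.2] 0.03993292694590006
[-0.6 85.5  1.7] [-0.    -0.     0.001] world [ 0.67361502 -0.23987368  0.303     ]
[ -0.6  93.5 -13.3] [-0.    -0.     0.001] world [ 0.65874335 -0.23791579  0.295     ]
```

View pics/c3.png

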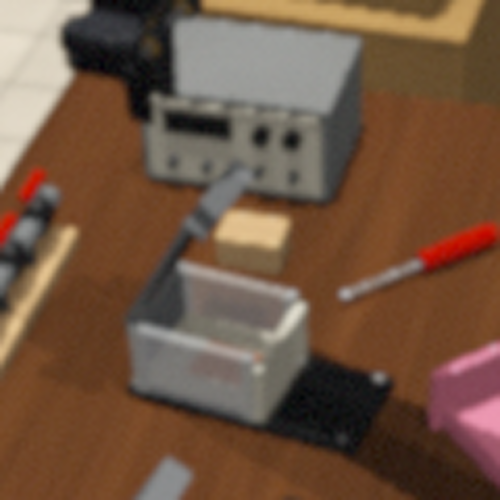

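The crop shows the gripper behind and above the lid (lid edge at (240,175)), clear of it. I lower, then sweep.

```bash
python3 -m handwheel '[[40,0,42,0,0,0,0],[40,0,83,0,0,0,0],[40,0,83,0,0,0,0],[40,0,87,-9,0,0,0],[40,0,91,-18,0,0,0],[40,0,93,-23,0,0,0],[40,0,95,-28,0,0,0],[40,0,97,-32,0,0,0],[40,0,99,-35,0,0,0],[40,0,102,-40,0,0,0],[40,0,105,-45,0,0,0]]'|grep -E "force|clock"; python3 -c "
from h import *
st();row((-13,0,193),0)"
```

```text
clock: 9.65
force: [-0.1, 0.2, 1.6]
t 9.65 tip_c [ -0.7  -0.6 205.1] F [-0.1  0.2  1.6] 0.04004003576142693
[ -0.5  12.1 -12.3] [0.    0.    0.002] world [ 0.61611122 -0.23230316  0.271     ]
```

```bash
python3 -m handwheel '[[40,0,6,-6,0,0,0],[40,0,12,-12,0,0,0],[40,0,18,-19,0,0,0],[40,0,25,-25,0,0,0],[40,0,31,-31,0,0,0]]'|grep -E "force|clock"; python3 -c "
from h import *
st()"
```

```text
clock: 10.28
force: [1.1, -0.2, 0.7]
t 10.28 tip_c [-32.   -0.6 173.6] F [ 1.1 -0.2  0.7] 0.03979286893934715
```

```bash
python3 -m handwheel '[[40,0,8,-5,0,0,0],[40,0,15,-10,0,0,0],[40,0,23,-14,0,0,0],[40,0,31,-17,0,0,0],[40,0,40,-21,0,0,0]]'|grep -E "force|clock"; python3 -c "
from h import *
st()"; python3 -m handwheel '[[40,0,8,-3,0,0,0],[40,0,16,-5,0,0,0],[40,0,22,-6,0,0,0],[40,0,25,-6,0,0,0]]'|grep -E "force|clock";  python3 -c "
from h import *
st()"
```

```text
clock: 10.9
force: [0.4, 0.2, 1.1]
t 10.9 tip_c [-52.5  -0.8 133.7] F [0.4 0.2 1.1] 0.0399306670739511
clock: 11.4
force: [-0.4, -0.6, 1.1]
t 11.4 tip_c [-58.9  -0.9 108.7] F [-0.4 -0.6  1.1] 0.0401600488680523
```

```bash
for i in 1 2 3; do python3 -m handwheel '[[40,0,2,0,0,0,0],[40,0,4,0,0,0,0]]'|grep -E "force";  python3 -c "
from h import *
st()"; done
python3 - <<'E'
from h import *
for n in("top","side"): cv2.imwrite(f"pics/{n}4.png",optics.grab_frame(n))
b=cv2.imread("pics/side4.png")[75:195,180:300]
cv2.imwrite("pics/c4.png",cv2.resize(b,(500,500),interpolation=cv2.INTER_CUBIC))
E
```

```text
force: [0.4, 0.1, 1.1]
t 11.65 tip_c [-58.4  -0.8 105.4] F [0.4 0.1 1.1] 0.040229670672284404
force: [0.0, 0.1, 0.6]
t 11.9 tip_c [-58.4  -0.8 101.3] F [0.  0.1 0.6] 0.03944850868598794
force: [-5.6, 1.5, 13.6]
t 12.15 tip_c [-58.4  -0.9  98.7] F [-5.6  1.5 13.6] 0.04000038996360442
```

View pics/c4.png

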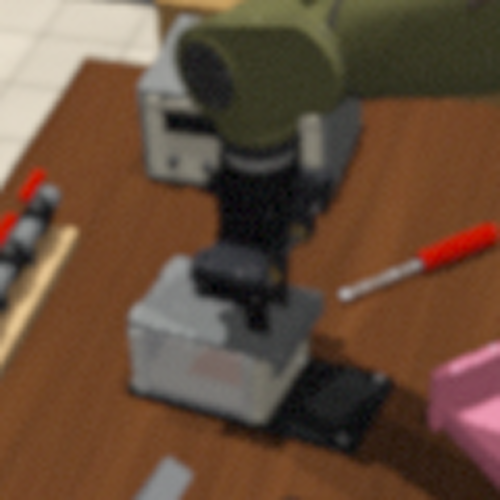

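The lid is flat on the cell, and the force jumped at a tip height of 98.7 mm (99 expected when shut). I press slightly more, then rise clear and check.

```bash
python3 -m handwheel '[[40,0,1,0,0,0,0],[40,0,2,0,0,0,0],[40,0,2,0,0,0,0]]'|grep -E "force|pos"; python3 -c "
from h import *
st()"; python3 -m handwheel '[[40,0,-8,0,0,0,0],[40,0,-60,0,0,0,0],[40,0,-120,0,0,0,0],[40,0,-160,-60,0,0,0],[40,0,-180,-120,0,0,0],[40,100,-180,-180,0,0,0],[40,150,-180,-220,0,0,0],[40,200,-180,-240,0,0,0],[40,220,-180,-240,0,0,0],[40,220,-180,-240,0,0,0]]'|grep -E "force|clock"
python3 - <<'E'
from h import *
st()
for n in("top","side"): cv2.imwrite(f"pics/{n}5.png",optics.grab_frame(n))
a=cv2.imread("pics/top5.png")[95:225,180:350];b=cv2.imread("pics/side5.png")[105:275,180:350]
cv2.imwrite("pics/c5.png",np.hstack([cv2.resize(a,(400,306),interpolation=cv2.INTER_CUBIC),cv2.resize(b,(400,400),interpolation=cv2.INTER_CUBIC)[:306]]))
for n in("top","side"):
    A=cv2.imread(f"pics/{n}0.png");B=cv2.imread(f"pics/{n}5.png")
    d=(cv2.absdiff(A,B).max(2)>60).astype(np.uint8);print(n,[s[:5].tolist() for s in cv2.connectedComponentsWithStats(d)[2][1:] if s[4]>12])
E
```

```text
position: [0.5711, -0.2271, 0.1767]
force: [-8.1, 2.8, 15.1]
t 12.62 tip_c [-58.3  -0.9  98.7] F [-8.1  2.8 15.1] 0.03981649475336889
clock: 13.88
force: [-0.2, -0.1, -0.5]
t 13.88 tip_c [-300.1 -223.2  275.3] F [-0.2 -0.1 -0.5] 0.040010603388158233
top [[310, 111, 39, 57, 1101], [348, 122, 9, 9, 70], [440, 190, 35, 17, 121], [404, 198, 67, 62, 829], [390, 207, 25, 27, 180], [462, 207, 50, 25, 830], [410, 208, 22, 15, 150], [369, 226, 14, 12, 63], [497, 232, 7, 8, 15], [481, 237, 11, 5, 32], [358, 239, 11, 15, 66], [263, 243, 162, 100, 2853], [488, 242, 24, 44, 753], [447, 244, 43, 26, 327], [288, 268, 7, 5, 19], [432, 270, 19, 10, 55], [279, 274, 8, 5, 23], [272, 277, 8, 9, 32], [190, 283, 35, 27, 369], [236, 290, 52, 53, 1364], [185, 311, 9, 4, 18], [399, 312, 20, 6, 48], [420, 314, 8, 8, 17], [138, 317, 55, 38, 341], [210, 323, 6, 6, 15], [192, 335, 30, 18, 243], [203, 341, 42, 28, 221], [145, 344, 30, 30, 463], [207, 355, 52, 29, 790], [154, 363, 32, 21, 377]]
side [[339, 6, 9, 8, 23], [350, 7, 8, 5, 27], [319, 10, 15, 19, 86], [347, 25, 11, 8, 41], [393, 26, 50, 18, 419], [320, 41, 7, 13, 56], [390, 59, 55, 13, 431], [318, 64, 8, 7, 44], [332, 64, 35, 31, 356], [387, 73, 97, 13, 277], [309, 80, 4, 8, 28], [343, 81, 19, 23, 327], [318, 82, 12, 13, 82], [383, 84, 27, 29, 506], [392, 104, 34, 56, 671], [332, 107, 23, 58, 621], [373, 111, 23, 63, 431], [224, 119, 14, 13, 89], [212, 132, 19, 24, 150], [251, 144, 6, 9, 36], [241, 149, 23, 30, 343], [369, 176, 18, 21, 240], [370, 258, 9, 3, 19], [381, 259, 6, 4, 18]]
```

View pics/c5.png

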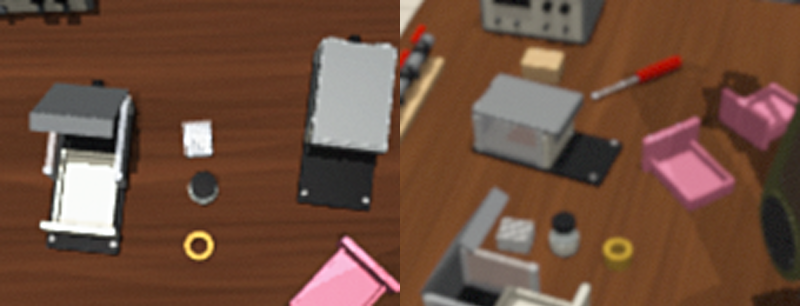

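```bash
python3 -c "
from h import *
print(robot.close_job())"
```

```text
the job is handed in; nothing more can be done
None
```

I pushed the right-hand cell's tray, the one carrying the copper plate, fully home. I then pushed that cell's lid down until it was shut and handed the job in after about 14 s of the 51 s.

- **Tray:** It stopped at the predicted home position, and the pushing force rose to about 33 N without further travel. The picture before closing the lid showed the panel against the walls and the plate still lying in the tray.
- **Lid:** It stopped with the fingertips 98.7 mm above the bench, where 99 mm was expected. About 15 N of force did not move it further. During the downward sweep the forces were only about 1–2 N, lower than the 2–3 N given. I relied on the stop and the final pictures, which show the lid lying flat.
- **Everything else:** In the final pictures the other cell, the bench items and the pink look-alikes look undisturbed. A comparison with the first pictures found clear changes only at the loaded cell and where the arm and its shadow were. The robot was clear of everything and its force readings were near zero.

The contents of the closed cell could only be seen faintly through its wall at the end. No check failed or disagreed beyond the low sweep force.

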